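# Hang the work lamp on the swivel hook

### The arm

A 7-joint arm with a two-finger parallel gripper is mounted at the origin on the work surface. World frame = base frame: x ahead of the robot, y to its left, z up, the work surface at z = 0. Lengths are in m, angles in rad, forces in N, time in s.
With the tool pointing down it reaches from about 0.35 to 0.9 m from the base axis. Payload 19.9 kg.
Tool frame: the origin (TCP) lies at the very end of the fingers, on their centre line; the grasp point (between the pads) lies 19 mm behind it; x points along the fingers, y is the direction in which the jaws open and shut, and the axes are right-handed (so a half turn about x gives the same grasp; the last joint's range is limited). The gripper opens to 85 mm and grips with 20 to 120 N. Pads are 22 mm wide; open, the fingers measure 114 mm over their backs; the gripper's body (76 mm by 85 mm) begins 54 mm behind the grasp point. The pads swing forward as they close: fully open they stand 13 mm farther back than shut.
Start: joints at [-1.149, 0.417, -0.01, 1.614, 0.005, 1.111, -0.053], TCP at [0.28, 0.559, 0.231] pointing down, gripper open.
Joint ranges: [-2.81, 2.81], [-0.39, 2.02], [-1.27, 1.25], [0.06, 2.57], [-1.19, 4.33], [0.19, 2], [-2.82, 2.82]. Speed limits (rad/s): [1.89, 1.89, 2.39, 2.39, 3.01, 3.01, 3.01].

### API

Orientations are given as a unit quaternion [x, y, z, w].
In Python, from cell import ctrl gives the robot as it stands.
- The arm moves only by the tool arm_command, never from a script. Its argument "steps" is a list of rows, each a list of 7 numbers: the turn, a rotation vector about the tool's x, y, z in rad, then the shift along the tool's x, y, z in m, then the opening, from -1 (shut) to 1 (fully open). In form: [[ax, ay, az, dx, dy, dz, fingers], ...]. A call has 1 to 12 rows; each row is the pose to reach, as a shift and turn from the pose commanded when the call began, along the tool's axes at that moment; what a row does not reach only later rows make up. A row lasts 1/10 s, in which the tool goes at most 50 mm and 8.59 degrees, less where a joint would pass 70% of its speed; a pose out of reach is approached as far as the arm can. A call with a gripper value outside its range is refused whole. The fingers move at their own pace and stop on an object; "squeeze" is the grip in N (left out, the last holds). Time passes only in rows, so rows that repeat a pose let the fingers close. It gives the time, the measured TCP pose, the force and the opening at its end, in the units of the state.
- ctrl.get_obs(): the state, without advancing time (a new reading comes with each control period).
- ctrl.get_image(name): name is "side" or "top"; returns a dict with "img" (384x512x3 uint8, red, green, blue), "range_z" (384x512 float32, m along the optical axis (not along the pixel's ray), 0 where there is no reading), "mtx" (3x3 intrinsics, pixels), "D" ([k1, k2, p1, p2, k3] as OpenCV has them; the pictures are not rectified), "T" (4x4, takes a point from camera to world coordinates). Camera axes: x right, y up, looking along -z (the intrinsics and any distortion apply to the point x, -y, -z); pixel columns grow to the right and rows downward; lengths in m; the calibration is good to about 2 mm. A picture is of the moment at which its call begins.
- ctrl.job_done(): hands the job in, once; it reports no verdict.
The state is a dict: "time_s": time; "joint_pos": joint angles; "joint_vel": joint speeds; "effort": joint torques, N m; "ee_pos": TCP position; "eef_rot": TCP orientation; "contact_force": force on the tool from outside, world axes, zero at the start; "wrist_torque": the same for the moment, N m; "finger_gap": finger opening in m.
Only numpy, scipy, OpenCV 4.12 (cv2) and the standard library are available. Lean on these libraries where they do the work, as an engineer would, in place of code of your own. Each camera call takes 0.05 s, during which the arm holds its last target. There are 200 camera calls.

### The job

Turn the swivel hook on the post round until it bears firmly on its stop pin: lean on it there for a moment with about 10 N, but do not force it. Then pick up the small work lamp by its steel loop and gently hang it on the hook, leaving the hook facing its stop and the other things on the table where they are.

Things in the scene. Friction and masses are not known exactly. Their poses are not given: they have to be found in the camera images.
- stand: Steel post, 20 mm diameter, on a bolted-down base plate 150 x 120 x 16 mm (long side along its x). Origin: centre of the underside of the base, on the post's axis, on the table. Its z axis (up) is the axis about which the hook swivels.
- hook: Swivel hook on top of the post. Origin: on the post's axis, at the height of the shank's centre line, 200 mm above the table. The round shank, 8 mm diameter, is level and points along this body's -x, straight out to 90 mm from the axis, then slants up to the tip. The hub on the axis is 26 mm in diameter and reaches 10 mm above the shank's centre line. It turns only about the vertical axis.
- hook_tip (a point): Upturned end of the hook: centre of the round end of the bar, 98 mm out from the post's axis and 14 mm above the shank's centre line (the metal reaches 4 mm beyond).
- shank (a point): Centre line of the hook's shank 75 mm out from the post's axis. The swivel stays where it is left and is stiff: about 0.2 N m of friction, i.e. about 3 N sideways at this point. At the start the hook stands 0.6 to 2.4 rad anticlockwise, seen from above, of its stop, so it must be turned clockwise seen from above.
- stop: Round aluminium index plate, 84 mm diameter, 6 mm thick, fixed on the post just below the hook (its top is 14 mm below the shank's centre line). An upright stop pin is clamped in a short slot in it; where in the slot is not measured: the hook comes up against the pin when it points along the plate's -x axis give or take 0.1 rad, so find it by feel. Origin: on the post's axis at table height.
- slot (a point): Middle of the slot, at shank height, 34 mm from the post's axis. The pin (8 mm diameter, 28 mm tall, hard) stands up to 3.4 mm either way from here. Needed: 5 N or more between pin and hook for 0.2 s (with friction, 5 N sideways on the hook 75 mm from the axis). Over 30 N at the pin (about 16 N sideways at 75 mm, 12 N at the tip) strains it and fails.
- lamp: Small battery work lamp, about 0.3 kg, upright: black round body with a white band, 60 mm diameter, 75 mm tall, a fixed flat steel loop on top. Origin: centre of its underside; z up. The loop is an upright frame in the lamp's y-z plane: two uprights 46 mm apart over their outsides (along y), strap 14 mm wide (along x) and 4 mm thick, reaching 132 mm above the underside.
- loop (a point): Middle of the underside of the loop's top strap, 128 mm above the lamp's underside: this rests on the shank when hung. The loop's opening goes through along the lamp's x, 38 mm wide and 53 mm tall. Squeezing the two uprights from outside (along y) lets the shank pass between the fingers along x.
- spray_can: Grey spray can, 60 mm diameter, 150 mm tall, standing; origin under its centre. Leave alone.
- tape_roll: Roll of card tape lying flat, 90 mm diameter, 24 mm high; origin under its centre. Leave alone.
- spool: Wooden thread spool standing, 38 mm diameter, 42 mm high; origin under its centre. Leave alone.
- glue_jar: Glue jar with black cap, 64 mm diameter, 75 mm high; origin under its centre. Leave alone.
- screwdriver: Screwdriver lying on the table. Leave alone.
- hammer: Hammer lying on the table. Leave alone.
- sanding_block: Cork sanding block 110 x 65 x 35 mm; origin under its centre. Leave alone.
There are look-alikes about, which are no part of the job. What is shaped like the lamp but orange is not meant.

How it is judged:
On the way:
1. the hook bears on its stop pin with at least 5 N for 0.2 s, the lamp not yet on it (contact force between hook and stop above 5 N and distance of lamp from where it was at the start of the episode below 0.02 m), for 0.2 s.
At the end, for the whole second after the job is handed in: The lamp hangs upright (within 0.2 rad) and still by its loop from the straight shank of the hook (loop strap resting on the shank 44 to 96 mm out from the axis), released, and the hook still faces its stop (along the index plate's x axis within 0.16 rad) (x of loop in the frame of hook between -0.096 and -0.044 m and y of loop in the frame of hook between -0.015 and 0.015 m and z of loop in the frame of hook between -0.002 and 0.012 m and angle between lamp's own z axis and vertical below 0.2 rad and linear speed of lamp below 0.05 m/s and angular speed of lamp below 0.6 rad/s and angle between the x axis of hook and the x axis of stop, either way round below 0.16 rad); the robot touches nothing.
It fails at once if the stop pin is strained (more than 30 N) (contact force between hook and stop above 30 N).
It fails at once if the lamp is forced onto the hook (more than 25 N) (contact force between lamp and hook above 25 N).
It fails at once if a bystander is pushed more than 30 mm (distance of any of spray_can, tape_roll, spool, glue_jar, screwdriver, hammer, sanding_block from where it was at the start of the episode above 0.03 m).
It also fails if it takes over 72 s, if anything falls off the work surface, if the arm or the gripper's body presses on something with over 40 N, if the wrist force passes 120 N, or if a joint passes its speed limit or range.

## Working session

There is one attempt and no reset: what is moved stays moved. The work goes in short steps, Python scripts to look and compute and a tool call to move; the robot and the scene stay as the last step left them, time stands still between calls to the robot, and variables do not carry over. Pictures are saved under pics/ and viewed, about 8 in all and at most 12, crops included, and the job is handed in when it is done.

Besides the shell and the picture viewer there is one more tool, called after "Call:" as a command line: name --pt "numbers of a row" for each row, then --argument value for the rest. arm_command: Moves the arm, as the interface text tells. Its arguments: {"type":"object","properties":{"steps":{"type":"array"},"squeeze":{"type":"number"}},"required":["steps"]}

```bash
ls; mkdir -p pics; python3 - <<'E'
from cell import ctrl
import numpy as np,cv2
o=ctrl.get_obs()
for k,v in o.items(): print(k,np.round(v,4))
for n in("side","top"):
    d=ctrl.get_image(n); np.savez(f"pics/{n}0.npz",**d)
    print(n,d["mtx"],d["D"],np.round(d["T"],4))
    cv2.imwrite(f"pics/{n}0.png",cv2.resize(d["img"][:,:,::-1],(800,600)))
E
```

```text
pics
time_s 0.0
joint_pos [-1.1485  0.418  -0.0103  1.6142  0.0047  1.1107 -0.053 ]
joint_vel [-0.0009 -0.0017  0.0005  0.0029 -0.0002 -0.0003 -0.0004]
effort [ 1.50000e-03 -8.64433e+01  6.79900e-01 -4.34895e+01  1.93000e-02
  7.40000e-03 -0.00000e+00]
ee_pos [0.2794 0.5587 0.2307]
eef_rot [ 0.1621  0.6882 -0.1629  0.6881]
contact_force [-0.6277  0.1863  0.4102]
wrist_torque [-0.0033 -0.032   0.0139]
finger_gap 0.0852
side [[421.07954589   0.         258.38727097]
 [  0.         421.07954589 202.55202964]
 [  0.           0.           1.        ]] [-0.06368338  0.          0.          0.          0.        ] [[ 0.796   0.3626 -0.4847 -0.0972]
 [-0.6049  0.5048 -0.6158 -0.8877]
 [ 0.0214  0.7834  0.6212  0.9927]
 [ 0.      0.      0.      1.    ]]
top [[389.99947191   0.         260.79945554]
 [  0.         389.99947191 194.6792112 ]
 [  0.           0.           1.        ]] [-0.10155949  0.          0.          0.          0.        ] [[ 0.0134  0.9986 -0.052   0.4804]
 [-0.9997  0.0123 -0.0216 -0.0431]
 [-0.0209  0.0523  0.9984  1.2542]
 [ 0.      0.      0.      1.    ]]
```

View pics/side0.png

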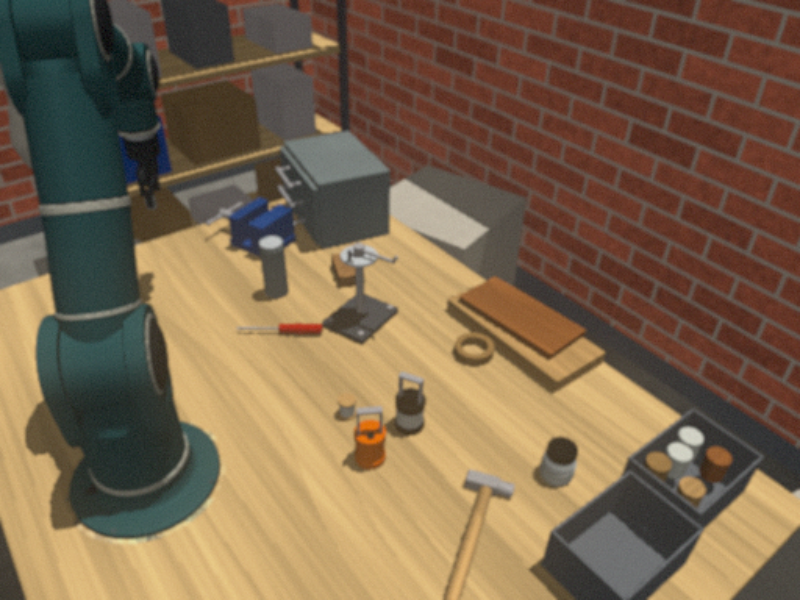

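View pics/top0.png

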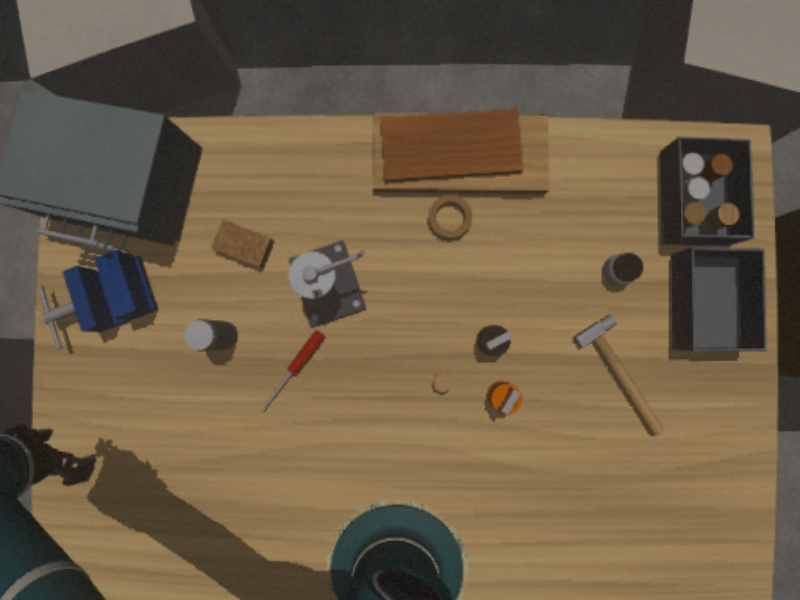

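The side view shows the black lamp with its white band and loop at (410,405). The orange look-alike is at (370,440), the glue jar at (558,462) and the hook at (360,255)–(395,260). In the top view the lamp is at (493,340), the orange one at (505,398), the glue jar at (625,268), the hook hub at (312,272) with its tip at (362,254), and what may be the pin or slot near (318,292). The black one with the strap loop fits the description. I'll confirm it in an enlarged crop.

```bash
cat > h.py <<'E'
import numpy as np,cv2
from scipy.spatial.transform import Rotation as R
def load(f): return dict(np.load(f))
def ray(d,uv):
    p=cv2.undistortPoints(np.float64(uv).reshape(-1,1,2),d["mtx"],d["D"])[:,0]
    v=np.c_[p[:,0],-p[:,1],-np.ones(len(p))]
    return d["T"][:3,3],v@d["T"][:3,:3].T
def onz(d,uv,z):
    o,v=ray(d,uv); return o+v*((z-o[2])/v[:,2])[:,None]
def cloud(d):
    h,w=d["range_z"].shape
    uv=np.stack(np.meshgrid(np.arange(w),np.arange(h)),-1).reshape(-1,2)
    o,v=ray(d,uv); P=o+v*d["range_z"].reshape(-1,1)
    P[d["range_z"].ravel()==0]=np.nan
    return P.reshape(h,w,3)
def tri(d1,u1,d2,u2):
    o1,v1=ray(d1,[u1]);o2,v2=ray(d2,[u2]);v1=v1[0];v2=v2[0]
    s=np.linalg.lstsq(np.c_[v1,-v2],o2-o1,rcond=None)[0]
    a=o1+s[0]*v1;b=o2+s[1]*v2
    return (a+b)/2,np.linalg.norm(a-b)
def crop(d,x,y,w,h,s):
    return cv2.resize(d["img"][y:y+h,x:x+w,::-1],(w*s,h*s),interpolation=cv2.INTER_CUBIC)
E
python3 - <<'E'
from h import *
t=load("pics/top0.npz");s=load("pics/side0.npz")
A=crop(t,180,145,66,50,6);B=crop(t,290,190,66,50,6);C=crop(s,200,145,66,50,6);D=crop(s,225,235,66,50,6)
cv2.imwrite("pics/c1.png",np.vstack([np.hstack([A,B]),np.hstack([C,D])]))
for n,d,(x,y,w,h) in(("top",t,(295,195,60,40)),("side",s,(245,235,35,45)),("topstand",t,(180,150,60,60)),("sidestand",s,(205,150,60,60))):
    P=cloud(d)[y:y+h,x:x+w]; z=P[...,2]
    print(n,"nan",np.isnan(z).mean(),"z hist",np.histogram(z[np.isfinite(z)],np.arange(-.02,.26,.02))[0])
    for lo,hi in((.12,.14),(.18,.195),(.197,.23)):
        m=(z>lo)&(z<hi)
        if m.sum()>2:
            yy,xx=np.nonzero(m); print(lo,m.sum(),np.round(np.nanmedian(P[m],0),4),"px",x+xx.mean(),y+yy.mean(),np.round(np.ptp(P[m],0),3))
E
```

```text
top nan 0.005 z hist [1249  819    3    4  217   10    5   81    0    0    0    0    0    0]
0.12 81 [ 0.474  -0.1865  0.1315] px 318.5061728395062 217.66666666666666 [0.032 0.045 0.016]
side nan 0.0031746031746031746 z hist [623 409  77  69 259  32  26  75   0   0   0   0   0   0]
0.12 75 [ 0.4735 -0.189   0.1308] px 262.7866666666667 241.8 [0.033 0.044 0.016]
topstand nan 0.0033333333333333335 z hist [1206 1583   50    0    0    0    0    0    0    6  577  166    0    0]
0.18 570 [0.5857 0.1525 0.1852] px 198.8140350877193 175.48947368421054 [0.081 0.079 0.015]
0.197 172 [0.5974 0.1326 0.2059] px 208.76162790697674 171.16860465116278 [0.074 0.104 0.022]
sidestand nan 0.005 z hist [1341 1484  296   31   22   24   21   25   22    5  225   86    0    0]
0.12 25 [0.5812 0.1459 0.1309] px 229.48 176.48 [0.016 0.017 0.019]
0.18 193 [0.5771 0.1391 0.185 ] px 228.94300518134716 164.38341968911917 [0.083 0.087 0.014]
0.197 108 [0.5942 0.1345 0.204 ] px 235.98148148148147 161.37037037037038 [0.076 0.106 0.02 ]
```

View pics/c1.png

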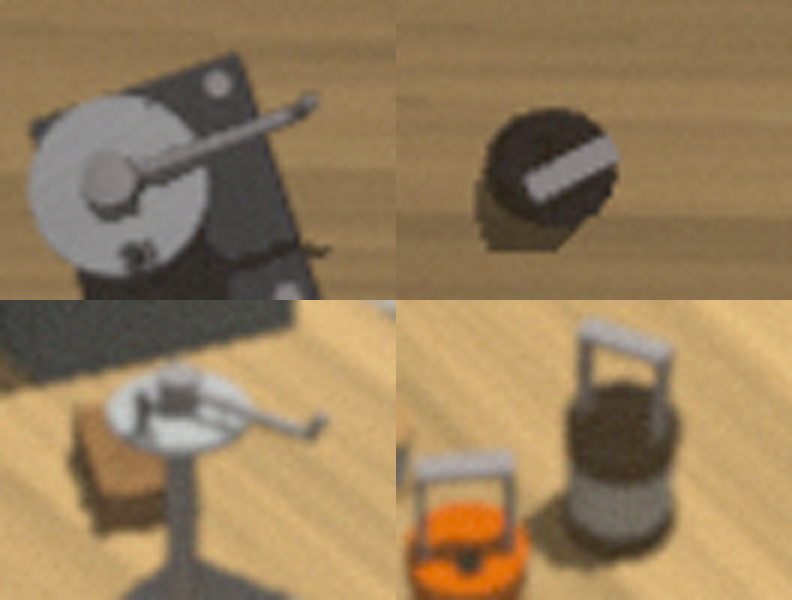

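The crops confirm the lamp: black body, white band and steel loop (right-hand crops), with the orange one beside it in the side view. The hook points right and slightly up in the top view, and the pin stands just below the hub at top crop (137,253), i.e. about pixel (203,187).

```bash
python3 - <<'E'
from h import *
t=load("pics/top0.npz");s=load("pics/side0.npz")
for n,d,(x,y,w,h) in(("top",t,(180,150,60,60)),("side",s,(205,150,60,60))):
    P=cloud(d)[y:y+h,x:x+w].reshape(-1,3)
    pl=P[(abs(P[:,2]-.186)<.005)]; c=np.float32(pl[:,:2])
    cc,r=cv2.minEnclosingCircle(c); print(n,"plate",np.round(cc,4),round(r,4))
    cc=np.array([.583,.15]) if 0 else np.array(cc)
    up=P[P[:,2]>.195]; rel=up[:,:2]-cc; rr=np.hypot(*rel.T)
    hub=up[(rr<.022)&(up[:,2]>.205)]; print("hub",np.round(np.median(hub,0),4),np.round(hub[:,:2].mean(0),4),len(hub))
    hc=hub[:,:2].mean(0); rel=up[:,:2]-hc; rr=np.hypot(*rel.T)
    far=rr>.045; a=np.arctan2(*rel[far].mean(0)[::-1]); print("hook ang",a,"rmax",rr.max(),"z",np.median(up[far&(rr<.085)][:,2]))
    da=np.abs(np.angle(np.exp(1j*(np.arctan2(rel[:,1],rel[:,0])-a))))
    m=(rr>.022)&(rr<.045)&(da>.5); print("pin",m.sum(),np.round(up[m].mean(0),4), "ang",np.arctan2(*rel[m].mean(0)[::-1]))
pt,e=tri(t,(180+137/6-.5,145+253/6-.5),s,(200+148/6-.5,145+(405-300)/6-.5)); print("pin tri",pt,e)
for n,d,(x,y,w,h) in(("top",t,(295,195,60,40)),("side",s,(245,235,35,45))):
    P=cloud(d)[y:y+h,x:x+w].reshape(-1,3)
    q=P[P[:,2]>.122]; (c,wh,a)=cv2.minAreaRect(np.float32(q[:,:2]*1000)); v=np.linalg.eigh(np.cov(q[:,:2].T))[1][:,1]
    print(n,"loop c",c,wh,"mean",q.mean(0),"dir",np.arctan2(v[1],v[0]))
    b=P[(P[:,2]>.065)&(P[:,2]<.08)]; print("body top",cv2.minEnclosingCircle(np.float32(b[:,:2]*1000)),np.median(b[:,2]))
from scipy.spatial.transform import Rotation as R
print(R.from_quat([0.1621,0.6882,-0.1629,0.6881]).as_matrix().round(3))
E
```

```text
top plate [0.5879 0.152 ] 0.0419
hub [0.5886 0.1509 0.2091] [0.5875 0.1511] 63
hook ang -1.1944471923732733 rmax 0.1002023542828063 z 0.2019546916445073
pin 9 [0.5558 0.1417 0.2122] ang -2.853964648037304
side plate [0.5842 0.152 ] 0.0444
hub [0.5847 0.1477 0.2086] [0.5853 0.1482] 32
hook ang -1.1889674268021468 rmax 0.09821756812728169 z 0.20092864554742762
pin 12 [0.5536 0.1378 0.2052] ang -2.8244844433638363
pin tri [0.55541979 0.13771451 0.20658817] 0.0015254178069205862
top loop c (474.7423095703125, -186.19973754882812) (13.92412281036377, 45.96742248535156) mean [ 0.47488453 -0.18593595  0.13130613] dir 2.0529764364860226
body top ((475.2986755371094, -186.30352783203125), 29.939220428466797) 0.07439885138134839
side loop c (474.8606872558594, -188.07260131835938) (19.854536056518555, 45.50864791870117) mean [ 0.47379108 -0.18849526  0.13058994] dir 2.0578080048212604
body top ((438.41766357421875, -205.71200561523438), 70.17241668701172) 0.07411072272652952
[[-0.     0.447  0.894]
 [-0.001  0.894 -0.447]
 [-1.    -0.001  0.   ]]
```

Measured values:
- **Axis:** about (0.587, 0.150), hook height 0.20, which checks against the text.
- **Hook and pin:** hook angle -1.19, pin angle about -2.84, so contact should come at about -2.6.
- **Lamp loop:** at (0.474, -0.187, 0.131), with its y axis along -1.087. The size 46 x 14 is right.

Next I move above the anticlockwise side of the hook.

Call:
arm_command --pt "0 0 0 -0.05 0 0 -1" --pt "0.73 0 0 -0.06 -0.251 0.537 -1" --pt "0.73 0 0 -0.06 -0.251 0.537 -1" --pt "0.73 0 0 -0.06 -0.251 0.537 -1" --pt "0.73 0 0 -0.06 -0.251 0.537 -1" --pt "0.73 0 0 -0.06 -0.251 0.537 -1" --pt "0.73 0 0 -0.06 -0.251 0.537 -1" --pt "0.73 0 0 -0.06 -0.251 0.537 -1" --pt "0.73 0 0 -0.06 -0.251 0.537 -1" --pt "0.73 0 0 -0.06 -0.251 0.537 -1" --pt "0.73 0 0 -0.06 -0.251 0.537 -1" --pt "0.73 0 0 -0.06 -0.251 0.537 -1"

```text
time_s: 1.3
ee_pos: [0.6218, 0.1261, 0.2905]
eef_rot: [0.397, 0.585, -0.397, 0.585]
contact_force: [-0.6, 0.8, -0.1]
finger_gap: 0.0002
```

Call:
arm_command --pt "0 0 0 0 0.011 0.039 -1" --pt "0 0 0 0 0.011 0.039 -1" --pt "0 0 0 0.04 0.011 0.039 -1" --pt "0 0 0 0.08 0.011 0.039 -1" --pt "0 0 0 0.107 0.011 0.039 -1" --pt "0 0 0 0.107 0.011 0.039 -1" --pt "0 0 0 0.107 0.011 0.039 -1"

```text
time_s: 2.0
ee_pos: [0.6457, 0.0958, 0.1843]
eef_rot: [0.397, 0.585, -0.397, 0.585]
contact_force: [1.0, -0.6, 1.3]
finger_gap: -0.0003
```

```bash
cat > arc.py <<'E'
from h import *
from cell import ctrl
import sys
def arc(ths,d,r=.073,ax=(.587,.1505),z=None):
    o=ctrl.get_obs(); M=R.from_quat(o["eef_rot"]).as_matrix(); p0=np.array(o["ee_pos"]); y0=np.arctan2(M[1,1],M[0,1])
    for t in ths:
        u=np.array([np.cos(t),np.sin(t)]);n=np.array([-u[1],u[0]])
        p=np.r_[np.array(ax)+r*u+d*n,z or p0[2]]
        a=-np.angle(np.exp(1j*(np.arctan2(n[1],n[0])-y0)))
        print([round(a,2),0,0]+[float(round(v,3)) for v in M.T@(p-p0)]+[-1],end=", ")
    print()
E
python3 -c "
from arc import *
arc(np.linspace(-1.19,-2.1,12),.019,z=.183)"
```

```text
[np.float64(-0.0), 0, 0, 0.001, -0.015, 0.0, -1], [np.float64(0.08), 0, 0, 0.001, -0.021, 0.002, -1], [np.float64(0.16), 0, 0, 0.001, -0.027, 0.003, -1], [np.float64(0.24), 0, 0, 0.001, -0.034, 0.003, -1], [np.float64(0.33), 0, 0, 0.001, -0.04, 0.003, -1], [np.float64(0.41), 0, 0, 0.001, -0.046, 0.002, -1], [np.float64(0.49), 0, 0, 0.001, -0.052, 0.001, -1], [np.float64(0.58), 0, 0, 0.001, -0.058, -0.001, -1], [np.float64(0.66), 0, 0, 0.001, -0.064, -0.003, -1], [np.float64(0.74), 0, 0, 0.001, -0.07, -0.006, -1], [np.float64(0.82), 0, 0, 0.001, -0.075, -0.009, -1], [np.float64(0.91), 0, 0, 0.001, -0.08, -0.013, -1],
```

Call:
arm_command --pt "0 0 0 0.001 -0.008 0 -1" --pt "0 0 0 0.001 -0.015 0 -1" --pt "0.08 0 0 0.001 -0.021 0.002 -1" --pt "0.16 0 0 0.001 -0.027 0.003 -1" --pt "0.24 0 0 0.001 -0.034 0.003 -1" --pt "0.33 0 0 0.001 -0.04 0.003 -1" --pt "0.41 0 0 0.001 -0.046 0.002 -1" --pt "0.49 0 0 0.001 -0.052 0.001 -1" --pt "0.58 0 0 0.001 -0.058 -0.001 -1" --pt "0.66 0 0 0.001 -0.064 -0.003 -1" --pt "0.74 0 0 0.001 -0.07 -0.006 -1" --pt "0.82 0 0 0.001 -0.075 -0.009 -1"

```text
time_s: 3.2
ee_pos: [0.5725, 0.0763, 0.1839]
eef_rot: [0.599, 0.377, -0.597, 0.377]
contact_force: [3.3, -0.1, 0.2]
finger_gap: 0.0001
```

```bash
python3 - <<'E'
from arc import *
d=ctrl.get_image("top");s=ctrl.get_image("side")
cv2.imwrite("pics/c2.png",np.hstack([crop(d,170,140,80,90,5),crop(s,195,135,80,90,5)]))
o=ctrl.get_obs();print(o["ee_pos"],o["contact_force"])
arc(np.linspace(-2.02,-2.45,6),.019,z=.183)
E
```

```text
[0.57215027 0.07654715 0.18367172] [0.64155285 0.05403081 0.56647349]
[np.float64(0.0), 0, 0, 0.001, 0.0, -0.0, -1], [np.float64(0.09), 0, 0, 0.001, -0.006, 0.001, -1], [np.float64(0.18), 0, 0, 0.001, -0.013, 0.002, -1], [np.float64(0.26), 0, 0, 0.001, -0.019, 0.002, -1], [np.float64(0.35), 0, 0, 0.001, -0.025, 0.002, -1], [np.float64(0.43), 0, 0, 0.001, -0.032, 0.001, -1],
```

View pics/c2.png

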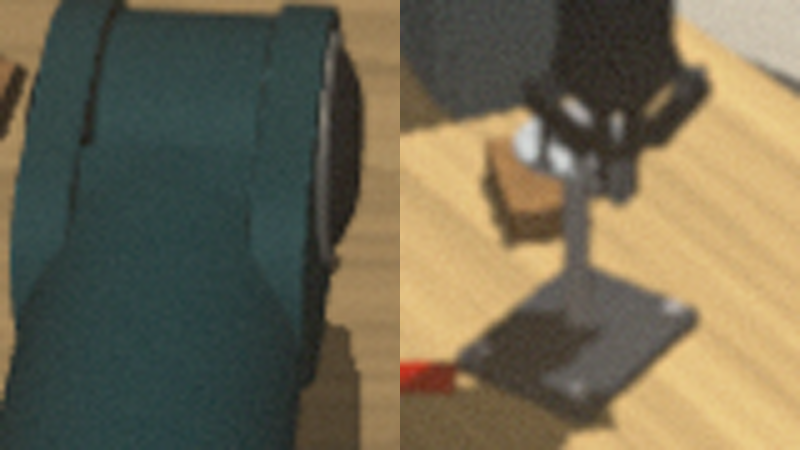

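The arm hides the top view. In the side view the shut fingers are beside the shank at (610,170), and the 3.3 N reading while moving fits the swivel's friction. I carry on in slower steps.

Call:
arm_command --pt "0.09 0 0 0.001 -0.006 0.001 -1" --pt "0.18 0 0 0.001 -0.013 0.002 -1" --pt "0.26 0 0 0.001 -0.018 0.002 -1" --pt "0.3 0 0 0.001 -0.021 0.002 -1" --pt "0.33 0 0 0.001 -0.023 0.002 -1" --pt "0.35 0 0 0.001 -0.025 0.002 -1"

```text
time_s: 3.9
ee_pos: [0.5493, 0.0851, 0.1821]
eef_rot: [0.655, 0.268, -0.654, 0.268]
contact_force: [2.5, -2.0, 1.9]
finger_gap: -0.0002
```

```bash
python3 - <<'E'
from arc import *
o=ctrl.get_obs();print(o["ee_pos"],o["contact_force"])
arc(np.linspace(-2.35,-2.65,7),.019,z=.183)
E
```

```text
[0.54930462 0.08508137 0.18209683] [ 2.4747149  -1.98325999  1.90139447]
[np.float64(-0.01), 0, 0, -0.001, -0.0, -0.0, -1], [np.float64(0.04), 0, 0, -0.001, -0.004, 0.001, -1], [np.float64(0.09), 0, 0, -0.001, -0.008, 0.002, -1], [np.float64(0.14), 0, 0, -0.001, -0.011, 0.002, -1], [np.float64(0.19), 0, 0, -0.001, -0.015, 0.002, -1], [np.float64(0.24), 0, 0, -0.001, -0.019, 0.003, -1], [np.float64(0.29), 0, 0, -0.001, -0.023, 0.003, -1],
```

Call:
arm_command --pt "0.02 0 0 0 -0.002 0 -1" --pt "0.05 0 0 0 -0.004 0.001 -1" --pt "0.07 0 0 0 -0.006 0.001 -1" --pt "0.1 0 0 0 -0.008 0.002 -1"

```text
time_s: 4.3
ee_pos: [0.5421, 0.0898, 0.1817]
eef_rot: [0.667, 0.235, -0.667, 0.235]
contact_force: [2.5, -1.1, 0.1]
finger_gap: 0.0002
```

Call:
arm_command --pt "0.02 0 0 0 -0.001 0 -1" --pt "0.03 0 0 0 -0.002 0 -1" --pt "0.04 0 0 0 -0.003 0 -1"

```text
time_s: 4.6
ee_pos: [0.54, 0.0918, 0.1815]
eef_rot: [-0.671, -0.221, 0.672, -0.222]
contact_force: [0.7, -3.1, 1.6]
finger_gap: -0.0001
```

Call:
arm_command --pt "0.01 0 0 0 -0.001 0 -1" --pt "0.03 0 0 0 -0.002 0 -1"

```text
time_s: 4.8
ee_pos: [0.5388, 0.0934, 0.1815]
eef_rot: [-0.675, -0.211, 0.675, -0.211]
contact_force: [0.3, -3.7, 0.1]
finger_gap: 0.0003
```

Call:
arm_command --pt "0.01 0 0 0 -0.001 0 -1" --pt "0.03 0 0 0 -0.002 0 -1"

```text
time_s: 5.0
ee_pos: [0.5377, 0.0952, 0.1815]
eef_rot: [-0.678, -0.201, 0.678, -0.201]
contact_force: [0.5, -2.9, 0.2]
finger_gap: -0.0001
```

Call:
arm_command --pt "0.01 0 0 0 -0.001 0 -1" --pt "0.02 0 0 0 -0.0015 0 -1"

```text
time_s: 5.2
ee_pos: [0.5369, 0.0966, 0.1815]
eef_rot: [-0.68, -0.194, 0.68, -0.194]
contact_force: [-1.0, -3.5, 0.5]
finger_gap: -0.0002
```

Call:
arm_command --pt "0.01 0 0 0 -0.001 0 -1"

```text
time_s: 5.3
ee_pos: [0.5364, 0.0973, 0.1815]
eef_rot: [-0.681, -0.191, 0.681, -0.191]
contact_force: [0.3, -3.5, -0.9]
finger_gap: 0.0003
```

Call:
arm_command --pt "0.01 0 0 0 -0.001 0 -1"

```text
time_s: 5.4
ee_pos: [0.5359, 0.0982, 0.1816]
eef_rot: [-0.682, -0.188, 0.682, -0.188]
contact_force: [-0.5, -3.5, -0.6]
finger_gap: 0.0002
```

Call:
arm_command --pt "0.01 0 0 0 -0.001 0 -1"

```text
time_s: 5.5
ee_pos: [0.5354, 0.099, 0.1816]
eef_rot: [-0.683, -0.184, 0.683, -0.184]
contact_force: [-1.0, -3.5, -0.7]
finger_gap: 0.0002
```

Call:
arm_command --pt "0.005 0 0 0 -0.0007 0 -1"

```text
time_s: 5.6
ee_pos: [0.535, 0.0995, 0.1816]
eef_rot: [-0.683, -0.182, 0.683, -0.183]
contact_force: [-0.2, -5.7, 0.0]
finger_gap: -0.0002
```

Call:
arm_command --pt "0.005 0 0 0 -0.0007 0 -1"

```text
time_s: 5.7
ee_pos: [0.5347, 0.0999, 0.1816]
eef_rot: [-0.684, -0.181, 0.684, -0.181]
contact_force: [-0.9, -7.7, 0.5]
finger_gap: -0.0001
```

Call:
arm_command --pt "0.01 0 0 0 -0.0007 0 -1"

```text
time_s: 5.8
ee_pos: [0.5343, 0.1002, 0.1816]
eef_rot: [-0.684, -0.177, 0.685, -0.178]
contact_force: [-1.0, -8.6, 0.8]
finger_gap: 0.0002
```

Force is now rising at about 3 N/mm, so the hook is on the pin. I lean a little more to about 10 N and hold.

Call:
arm_command --pt "0 0 0 0 -0.0005 0 -1" --pt "0 0 0 0 -0.0005 0 -1" --pt "0 0 0 0 -0.0005 0 -1"

```text
time_s: 6.1
ee_pos: [0.5341, 0.1005, 0.1816]
eef_rot: [-0.684, -0.177, 0.685, -0.178]
contact_force: [-0.1, -8.0, 0.3]
finger_gap: -0.0
```

Call:
arm_command --pt "0 0 0 0 0 0 -1" --pt "0 0 0 0 0 0 -1" --pt "0 0 0 0 0 0 -1"

```text
time_s: 6.4
ee_pos: [0.5341, 0.1005, 0.1816]
eef_rot: [-0.684, -0.177, 0.685, -0.178]
contact_force: [0.3, -7.6, 0.1]
finger_gap: -0.0
```

Call:
arm_command --pt "0 0 0 0 -0.0005 0 -1" --pt "0 0 0 0 -0.001 0 -1" --pt "0 0 0 0 -0.001 0 -1" --pt "0 0 0 0 -0.001 0 -1" --pt "0 0 0 0 -0.001 0 -1"

```text
time_s: 6.9
ee_pos: [0.5338, 0.101, 0.1816]
eef_rot: [-0.685, -0.177, 0.685, -0.178]
contact_force: [0.3, -10.3, -0.6]
finger_gap: 0.0001
```

10 N held. I back off, rise and go above the lamp with the gripper open.

Call:
arm_command --pt "0 0 0 0 0.02 0 -1" --pt "0 0 0 0 0.04 0 -1" --pt "0 0 0 -0.05 0.04 0 -1" --pt "0 0 0 -0.08 0.06 0.03 0" --pt "0 0 0 -0.08 0.09 0.065 1" --pt "0 0 0 -0.08 0.12 0.1 1" --pt "0 0 0 -0.08 0.15 0.13 1" --pt "0 0 0 -0.08 0.18 0.16 1" --pt "0 0 0 -0.08 0.21 0.19 1" --pt "0.02 0 0 -0.08 0.2235 0.192 1" --pt "0.02 0 0 -0.08 0.2235 0.192 1"

```text
time_s: 8.0
ee_pos: [0.4748, -0.1879, 0.2618]
eef_rot: [0.687, 0.169, -0.686, 0.17]
contact_force: [0.3, 0.6, -0.7]
finger_gap: 0.0854
```

```bash
python3 - <<'E'
from h import *
from cell import ctrl
o=ctrl.get_obs();p=o["ee_pos"];M=R.from_quat(o["eef_rot"]).as_matrix();print(p,o["contact_force"],o["finger_gap"],"yang",np.arctan2(M[1,1],M[0,1]))
print("shift to loop",M.T@(np.array([.4742,-.187,.091])-p))
t=ctrl.get_image("top");s=ctrl.get_image("side");np.savez("pics/top1.npz",**t);np.savez("pics/side1.npz",**s)
cv2.imwrite("pics/c3.png",np.hstack([crop(t,180,140,80,90,5),crop(s,225,190,80,90,5)]))
for n,d,(x,y,w,h) in(("top",t,(180,150,60,60)),("side",s,(205,150,60,60))):
    P=cloud(d)[y:y+h,x:x+w].reshape(-1,3); up=P[P[:,2]>.192]; rel=up[:,:2]-[.587,.1505];rr=np.hypot(*rel.T);k=(rr>.05)&(rr<.12)
    print(n,k.sum(),rel[k].mean(0)[::-1] if k.any() else 0,"hook ang",np.arctan2(*rel[k].mean(0)[::-1]),"max z",up[k][:,2].max(),"rmax",rr[k].max())
E
```

```text
[ 0.4748446  -0.18791491  0.26181217] [ 0.30532679  0.6330816  -0.71434492] 0.08537765779369041 yang -1.0863711283988828
shift to loop [ 0.17081131 -0.00122158  0.00023274]
top 53 [-0.03671201 -0.06410735] hook ang -2.6215152349613438 max z 0.21893736089151283 rmax 0.1000561606079224
side 28 [-0.04020725 -0.06580656] hook ang -2.593130382608714 max z 0.21678230212230176 rmax 0.10164742487138984
```

View pics/c3.png

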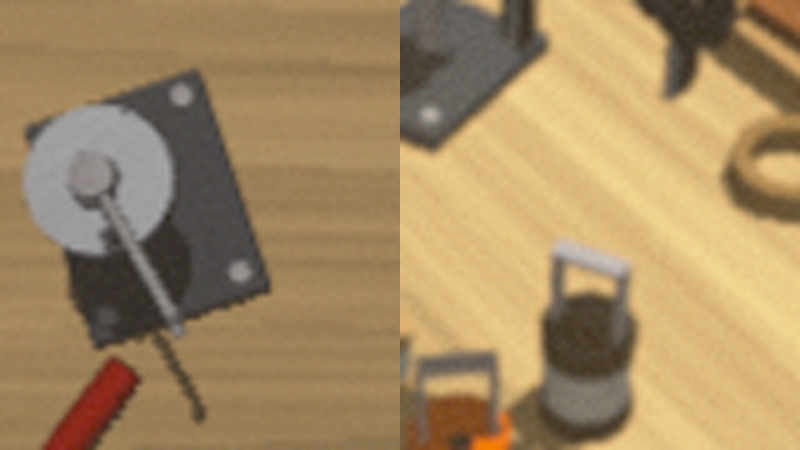

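The hook lies against the pin in the top crop (from the hub at (92,172) to the tip at (178,328)), at an angle of -2.62/-2.59. The lamp stands undisturbed, with its loop at side crop (590,260). I descend and grip.

Call:
arm_command --pt "0 0 0 0.04 -0.001 0 1" --pt "0 0 0 0.08 -0.001 0 1" --pt "0 0 0 0.12 -0.001 0 1" --pt "0 0 0 0.15 -0.001 0 1" --pt "0 0 0 0.17 -0.001 0 1" --pt "0 0 0 0.17 -0.001 0 1"

```text
time_s: 8.7
ee_pos: [0.4732, -0.1838, 0.0895]
eef_rot: [-0.685, -0.172, 0.687, -0.171]
contact_force: [-0.1, 0.4, -0.1]
finger_gap: 0.0855
```

Call:
arm_command --pt "0 0 0 0 0 0 0.3" --pt "0 0 0 0 0 0 -0.2" --pt "0 0 0 0 0 0 -1" --pt "0 0 0 0 0 0 -1" --pt "0 0 0 0 0 0 -1" --pt "0 0 0 0 0 0 -1" --pt "0 0 0 0 0 0 -1" --pt "0 0 0 0 0 0 -1" --squeeze 40

```text
time_s: 9.5
ee_pos: [0.4749, -0.1856, 0.0928]
eef_rot: [0.687, 0.171, -0.685, 0.171]
contact_force: [0.1, -0.0, 8.1]
finger_gap: 0.0452
```

Gripped, gap 45 mm. I lift a little and check the load.

Call:
arm_command --pt "0 0 0 -0.01 0 0 -1" --pt "0 0 0 -0.03 0 0 -1" --pt "0 0 0 -0.06 0 0 -1" --pt "0 0 0 -0.1 0 0 -1" --pt "0 0 0 -0.14 0 0 -1" --pt "0 0 0 -0.14 0 0 -1"

```text
time_s: 10.1
ee_pos: [0.4757, -0.1866, 0.2366]
eef_rot: [0.689, 0.17, -0.684, 0.171]
contact_force: [-0.0, -0.8, -3.6]
finger_gap: 0.0458
```

```bash
python3 - <<'E'
from h import *
from cell import ctrl
o=ctrl.get_obs();p=o["ee_pos"];M=R.from_quat(o["eef_rot"]).as_matrix();print(p,o["contact_force"],o["finger_gap"],"yang",np.arctan2(M[1,1],M[0,1]))
print(M.round(3))
t=ctrl.get_image("top");s=ctrl.get_image("side");np.savez("pics/side2.npz",**s)
cv2.imwrite("pics/c4.png",crop(s,220,170,100,100,5))
P=cloud(s)[170:270,220:320].reshape(-1,3)
q=P[(np.hypot(P[:,0]-p[0],P[:,1]-p[1])<.04)&(P[:,2]<.24)]
print(np.histogram(q[:,2],np.arange(.06,.26,.01))); 
E
```

```text
[ 0.4757008  -0.18662357  0.23661453] [-0.03598353 -0.76525761 -3.59091075] 0.04579759594534301 yang -1.0834752088703845
[[ 0.007  0.468 -0.884]
 [-0.    -0.884 -0.468]
 [-1.     0.004 -0.006]]
(array([  0,   0,   0,   0,   0,   0,   0,   1,  43,  71,  47,  43,  56,
        38,  52, 215,  20,  16,   0]), array([0.06, 0.07, 0.08, 0.09, 0.1 , 0.11, 0.12, 0.13, 0.14, 0.15, 0.16,
       0.17, 0.18, 0.19, 0.2 , 0.21, 0.22, 0.23, 0.24, 0.25]))
```

View pics/c4.png

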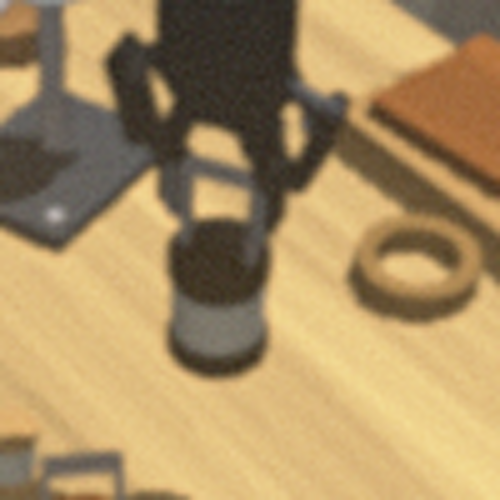

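The lamp hangs straight from the jaws: loop at crop (220,170), body at (220,300). Its weight reads 3.6 N and the body top is about 0.218, so it did not slip. I move to the standoff beyond the hook tip.

Call:
arm_command --pt "0 0 0 0 -0.02 -0.01 -1" --pt "-0.02 0 0 0 -0.05 -0.022 -1" --pt "-0.04 0 0 0 -0.085 -0.038 -1" --pt "-0.04 0 0 0 -0.12 -0.053 -1" --pt "-0.04 0 0 0 -0.155 -0.069 -1" --pt "-0.04 0 0 0.01 -0.19 -0.084 -1" --pt "-0.04 0 0 0.02 -0.22 -0.098 -1" --pt "-0.04 0 0 0.03 -0.239 -0.106 -1" --pt "-0.04 0 0 0.038 -0.239 -0.106 -1" --pt "-0.04 0 0 0.038 -0.239 -0.106 -1" --pt "-0.04 0 0 0.038 -0.239 -0.106 -1"

```text
time_s: 11.3
ee_pos: [0.4555, 0.0741, 0.1933]
eef_rot: [-0.682, -0.184, 0.683, -0.184]
contact_force: [0.9, 0.4, -2.5]
finger_gap: 0.0456
```

```bash
python3 - <<'E'
from h import *
from cell import ctrl
o=ctrl.get_obs();p=o["ee_pos"];M=R.from_quat(o["eef_rot"]).as_matrix();print(p,o["contact_force"],o["finger_gap"],"yang",np.arctan2(M[1,1],M[0,1]))
print(M.round(3))
for r in(.15,.072): print(r,M.T@(np.r_[np.array([.5865,.150])+r*np.array([np.cos(-2.61),np.sin(-2.61)]),.198]-p))
s=ctrl.get_image("side");t=ctrl.get_image("top")
cv2.imwrite("pics/c5.png",np.hstack([crop(s,180,130,80,110,5),crop(t,180,130,80,110,5)]))
P=cloud(s).reshape(-1,3)
q=P[(np.hypot(P[:,0]-p[0],P[:,1]-p[1])<.025)&(P[:,2]<.20)&(P[:,2]>.165)];print("body top z",np.median(q[:,2]),len(q))
E
```

```text
[0.4555125  0.07409389 0.19331123] [ 0.87601012  0.38681934 -2.45985801] 0.045606033317464656 yang -1.0443470590188284
[[-0.001  0.502 -0.865]
 [-0.001 -0.865 -0.502]
 [-1.     0.     0.001]]
0.15 [-0.00469009  0.00096191 -0.00138798]
0.072 [-0.00478412  0.00056073 -0.07938689]
body top z 0.17598455297071636 126
```

View pics/c5.png

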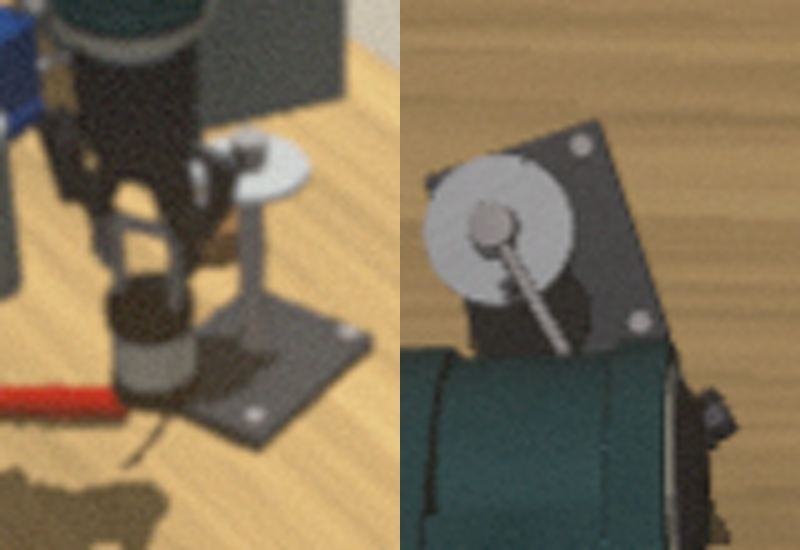

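The lamp is beyond the tip with its opening facing along the shank, and the body top is at 0.176 against a shank underside of 0.196. I thread it slowly, 4 mm higher.

Call:
arm_command --pt "0 0 0 -0.004 0.001 0 -1" --pt "0 0 0 -0.004 0.001 -0.008 -1" --pt "0 0 0 -0.004 0.001 -0.016 -1" --pt "0 0 0 -0.004 0.001 -0.024 -1" --pt "0 0 0 -0.004 0.001 -0.032 -1" --pt "0 0 0 -0.004 0.001 -0.038 -1" --pt "0 0 0 -0.004 0.001 -0.044 -1" --pt "0 0 0 -0.004 0.001 -0.05 -1"

```text
time_s: 12.2
ee_pos: [0.4998, 0.0997, 0.1975]
eef_rot: [-0.683, -0.184, 0.683, -0.184]
contact_force: [-0.5, -0.1, -2.6]
finger_gap: 0.0455
```

Call:
arm_command --pt "0 0 0 0 0 -0.006 -1" --pt "0 0 0 0 0 -0.012 -1" --pt "0 0 0 0 0 -0.018 -1" --pt "0 0 0 0 0 -0.024 -1" --pt "0 0 0 0 0 -0.029 -1" --pt "0 0 0 0 0 -0.029 -1"

```text
time_s: 12.8
ee_pos: [0.5249, 0.1144, 0.1975]
eef_rot: [0.683, 0.184, -0.683, 0.185]
contact_force: [-0.9, 0.5, -3.5]
finger_gap: 0.0455
```

```bash
python3 - <<'E'
from h import *
from cell import ctrl
o=ctrl.get_obs();p=o["ee_pos"];print(p,o["contact_force"])
s=ctrl.get_image("side");t=ctrl.get_image("top")
cv2.imwrite("pics/c6.png",np.hstack([crop(s,200,130,80,100,5),crop(t,180,130,80,100,5)]))
P=cloud(s).reshape(-1,3)
q=P[(np.hypot(P[:,0]-p[0],P[:,1]-p[1])<.025)&(P[:,2]<.193)&(P[:,2]>.165)];print("body top z",np.median(q[:,2]),len(q))
u=np.array([np.cos(-2.61),np.sin(-2.61)]);d=np.array(p[:2])-[.5865,.15];print("r,lat",d@u,d@[-u[1],u[0]])
E
```

```text
[0.52494857 0.11439945 0.19750526] [-0.9145814   0.48889049 -3.45287661]
body top z 0.17948159021896548 86
r,lat 0.07110354692746941 -0.0005131424519846483
```

View pics/c6.png

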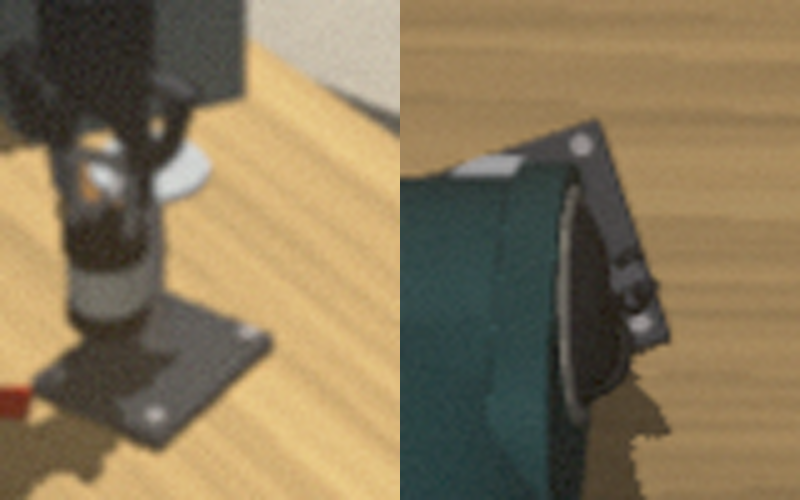

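In the side crop the loop is round the shank at about (105,190), with no contact force. The radius is 71 mm and the lateral offset 0. I lower it by 24 mm, then by feel.

Call:
arm_command --pt "0 0 0 0.005 0 0 -1" --pt "0 0 0 0.01 0 0 -1" --pt "0 0 0 0.015 0 0 -1" --pt "0 0 0 0.02 0 0 -1" --pt "0 0 0 0.024 0 0 -1" --pt "0 0 0 0.024 0 0 -1"

```text
time_s: 13.5
ee_pos: [0.5242, 0.114, 0.173]
eef_rot: [-0.682, -0.184, 0.683, -0.185]
contact_force: [-0.2, 0.5, -3.3]
finger_gap: 0.0455
```

Call:
arm_command --pt "0 0 0 0.001 0 0 -1" --pt "0 0 0 0.002 0 0 -1"

```text
time_s: 13.7
ee_pos: [0.5246, 0.1141, 0.1717]
eef_rot: [0.683, 0.184, -0.683, 0.184]
contact_force: [1.0, -0.8, -3.7]
finger_gap: 0.0456
```

Call:
arm_command --pt "0 0 0 0.001 0 0 -1" --pt "0 0 0 0.001 0 0 -1"

```text
time_s: 13.9
ee_pos: [0.5244, 0.1141, 0.1705]
eef_rot: [-0.683, -0.184, 0.683, -0.185]
contact_force: [0.1, 0.3, -2.3]
finger_gap: 0.0454
```

Call:
arm_command --pt "0 0 0 0.001 0 0 -1" --pt "0 0 0 0.001 0 0 -1"

```text
time_s: 14.1
ee_pos: [0.5244, 0.1141, 0.1695]
eef_rot: [-0.683, -0.184, 0.683, -0.184]
contact_force: [0.5, 1.2, -2.9]
finger_gap: 0.0455
```

Call:
arm_command --pt "0 0 0 0.001 0 0 -1" --pt "0 0 0 0.001 0 0 -1"

```text
time_s: 14.3
ee_pos: [0.5245, 0.1141, 0.1686]
eef_rot: [0.683, 0.184, -0.683, 0.184]
contact_force: [-0.3, 0.1, -1.6]
finger_gap: 0.0455
```

Call:
arm_command --pt "0 0 0 0.0007 0 0 -1" --pt "0 0 0 0.0007 0 0 -1"

```text
time_s: 14.5
ee_pos: [0.5247, 0.114, 0.1682]
eef_rot: [0.683, 0.184, -0.683, 0.184]
contact_force: [-2.5, -1.7, 5.2]
finger_gap: 0.0455
```

Call:
arm_command --pt "0 0 0 0.0005 0 0 -1" --pt "0 0 0 0.0005 0 0 -1"

```text
time_s: 14.7
ee_pos: [0.5247, 0.1139, 0.1679]
eef_rot: [0.683, 0.184, -0.682, 0.184]
contact_force: [-4.3, -1.7, 9.4]
finger_gap: 0.0452
```

The strap is on the shank (about 12 N). I ease off 1 mm, then open gently.

Call:
arm_command --pt "0 0 0 -0.001 0 0 -1" --pt "0 0 0 -0.001 0 0 -1" --pt "0 0 0 -0.001 0 0 -1" --squeeze 20

```text
time_s: 15.0
ee_pos: [0.5246, 0.114, 0.1684]
eef_rot: [0.683, 0.184, -0.683, 0.184]
contact_force: [1.0, -0.9, 1.3]
finger_gap: 0.0452
```

Call:
arm_command --pt "0 0 0 0 0 0 0.05" --pt "0 0 0 0 0 0 0.1" --pt "0 0 0 0 0 0 0.15" --pt "0 0 0 0 0 0 0.2" --pt "0 0 0 0 0 0 0.25" --pt "0 0 0 0 0 0 0.3" --pt "0 0 0 0 0 0 0.3"

```text
time_s: 15.7
ee_pos: [0.5245, 0.1141, 0.1684]
eef_rot: [-0.683, -0.184, 0.683, -0.184]
contact_force: [0.5, -0.5, -0.3]
finger_gap: 0.0555
```

Call:
arm_command --pt "0 0 0 0 0 0 0.7" --pt "0 0 0 0 0 0 0.7" --pt "0 0 0 -0.01 0 0 0.7" --pt "0 0 0 -0.03 0 0 0.7" --pt "0 0 0 -0.06 0 0 0.7" --pt "0 0 0 -0.1 0 0 0.7" --pt "0 0 0 -0.14 0 0 0.7" --pt "0 0 0 -0.14 0.05 0.0 0.7" --pt "0 0 0 -0.14 0.1 0 0.7" --pt "0 0 0 -0.14 0.15 0 0.7" --pt "0 0 0 -0.14 0.2 0 0.7" --pt "0 0 0 -0.14 0.2 0 0.7"

```text
time_s: 16.9
ee_pos: [0.626, -0.0661, 0.3089]
eef_rot: [-0.683, -0.18, 0.684, -0.183]
contact_force: [-0.7, 0.0, -0.6]
finger_gap: 0.0725
```

Call:
arm_command --pt "0 0 0 0 0 0 0.7" --pt "0 0 0 0 0 0 0.7" --pt "0 0 0 0 0 0 0.7" --pt "0 0 0 0 0 0 0.7" --pt "0 0 0 0 0 0 0.7" --pt "0 0 0 0 0 0 0.7" --pt "0 0 0 0 0 0 0.7" --pt "0 0 0 0 0 0 0.7" --pt "0 0 0 0 0 0 0.7" --pt "0 0 0 0 0 0 0.7"

```text
time_s: 17.9
ee_pos: [0.6252, -0.0587, 0.3084]
eef_rot: [-0.683, -0.184, 0.683, -0.184]
contact_force: [-0.2, 0.3, -0.1]
finger_gap: 0.0729
```

```bash
python3 - <<'E'
from h import *
from cell import ctrl
s=ctrl.get_image("side");t=ctrl.get_image("top")
cv2.imwrite("pics/c7.png",np.hstack([crop(s,200,130,80,100,5),crop(t,180,130,80,100,5)]))
P=np.r_[cloud(t)[140:215,180:245].reshape(-1,3),cloud(s)[140:230,200:270].reshape(-1,3)]
u=np.array([np.cos(-2.61),np.sin(-2.61)]);D=P[:,:2]-[.5865,.15];r=D@u;l=D@[-u[1],u[0]]
k=(P[:,2]>.205)&(r>.04)&(r<.086)&(abs(l)<.04);print("strap",k.sum(),"z",np.median(P[k,2]),"r",r[k].min(),r[k].max(),"l",l[k].min(),l[k].max())
k=(P[:,2]>.215)&(r>.088)&(abs(l)<.03);print("tip",np.median(r[k]),np.median(l[k]))
k=(abs(P[:,2]-.151)<.006)&(r>.03)&(r<.12);print("body top",np.median(P[k,2]),k.sum(), r[k].mean(), l[k].mean())
o=ctrl.get_obs();print(o["ee_pos"],o["contact_force"])
E
```

```text
strap 105 z 0.2070507434600174 r 0.04971683660316865 0.07956521901541332 l -0.023415001841973097 0.02216750652336771
tip 0.09654067614013709 -0.0005139729486859564
body top 0.14996783087617144 256 0.07274050526527367 -0.0015570071202329356
[ 0.62519453 -0.05872499  0.30837587] [-0.20485021  0.28067509  0.86206739]
```

View pics/c7.png

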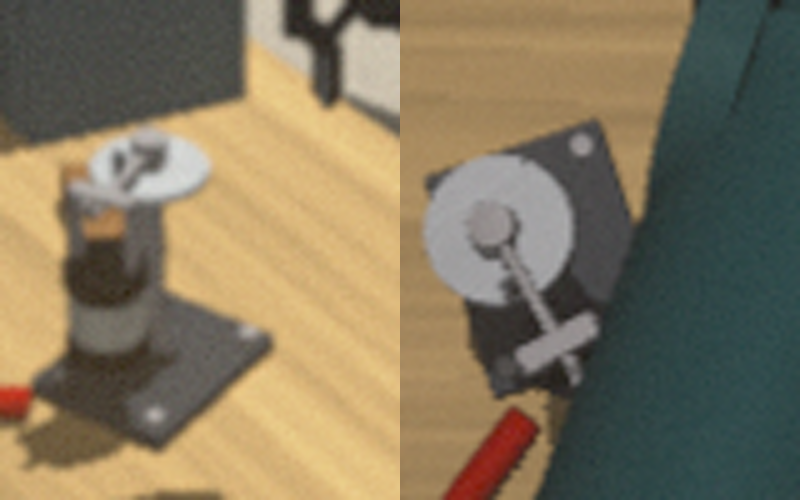

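The lamp hangs upright on the shank: strap at top crop (557,343), about 72 mm out. The hook is still against its pin and the gripper is well clear. I hand in.

```bash
python3 -c "
from cell import ctrl
print(ctrl.job_done())"
```

```text
the job is handed in; nothing more can be done
None
```

I turned the hook clockwise about 1.4 rad with shut fingers until it met its stop pin. I leaned on it with about 8 to 10 N for roughly a second, then hung the lamp on the shank and handed in at about 18 s.

**Last checks before handing in:**
- **Lamp:** The strap rests on the shank about 72 mm out from the axis, centred to within 2 mm. The lamp body is centred under it, so the lamp hangs upright.
- **Hook:** It still points at -2.61 rad, where it first met the pin.
- **Gripper:** It is clear of everything and reads no force.

**Limits and disagreements:**
- **Pin force:** I worked this out from the wrist reading (about 8 to 15 N at the pin); it was not measured directly.
- **Hook angle to the plate:** I did not measure it against the plate's own x axis, only against the pin.
- **Lamp on the hook:** It touched down at about 12 N, below the 25 N limit, before I eased off.
- **Camera views:** The two views disagreed by 2 to 3 mm on the post's axis, well inside the clearances.
- **Bystanders:** I did not measure their final positions, but the arm's path stayed clear of them.

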